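# Unclip the bead cassette from its tilted stand

### The arm

A 6-joint arm with a two-finger parallel gripper is mounted at the origin on the work surface. World frame = base frame: x ahead of the robot, y to its left, z up, the work surface at z = 0. Lengths are in mm, angles in rad, forces in N, time in s.
With the tool pointing down it reaches from about 350 to 775 mm from the base axis. Payload 7.3 kg.
Tool frame: the origin (TCP) lies at the very end of the fingers, on their centre line; the grasp point (between the pads) lies 19 mm behind it (bot.grip_point_offset is the distance from the TCP to the grasp point, in mm); z points along the fingers, y is the line along which they close (so a half turn about z gives the same grasp; the last joint's range is limited). The gripper opens to 92 mm and grips with 3 to 60 N. Pads are 19 mm wide; open, the fingers measure 130 mm over their backs; the gripper's body (75 mm by 190 mm) begins 47 mm behind the grasp point.
Start: joints at [1.132, 0.342, 1.524, -0, 1.275, -0.146], TCP at [151.518, 502.68, 226.741] pointing down, gripper open.
Joint ranges: [-2.53, 2.53], [-0.77, 2.02], [0.04, 2.7], [-1, 4.14], [0.28, 2.66], [-3.11, 3.11]. Speed limits (rad/s): [2.57, 2.57, 3.14, 3.14, 3.14, 3.14].

### API

Orientations are given as [roll, pitch, yaw] about the fixed x, y, z axes, in that order (R = Rz(yaw) Ry(pitch) Rx(roll)).
In Python, from plant import bot gives the robot as it stands. The module is installed in compiled form; this text tells all that it offers.
- The arm moves only by the shell command python3 -m jog 'ROWS' [OPENING]. ROWS is JSON, a list of rows, each a list of 6 numbers: the shift along the tool's x, y, z in mm, then the turn, a rotation vector about the tool's x, y, z in rad. In form: [[dx, dy, dz, rx, ry, rz], ...]. A call has 1 to 12 rows; each row shifts and turns the commanded pose from where the row before left it, along the tool's axes as they then stand; what a row does not reach is not made up. A row lasts 1/10 s, in which the tool goes at most 50 mm and 8.59 degrees, less where a joint would pass 70% of its speed; a pose out of reach is approached as far as the arm can. A call with a gripper value outside its range is refused whole. OPENING is the opening in per cent of the stroke, from 0 (shut) to 100 (fully open), set as the call begins (- or left out, the last holds). The fingers move at their own pace and stop on an object; the grip force is fixed at half the most. Time passes only in rows, so rows that do not move let the fingers close. It gives the time, the measured TCP pose, the force, the opening and the grip force at its end, in the units of the state.
- bot.get_obs(): the state, without advancing time (a new reading comes with each control period).
- bot.capture(name): name is "scene" or "top" or "wrist"; returns the picture (384x512x3 uint8, red, green, blue); there is no depth.
- bot.camera_model(name): a dict with "fx", "fy", "cx", "cy" (pixels), "position" and "orientation" of the camera in the world; the wrist camera has in their place "T_tool_cam" (4x4, takes a point from camera to tool coordinates, whose origin is the TCP and whose axes are the flange's). Camera axes: x right, y down, z forward; pixel columns grow to the right and rows downward; lengths in mm; the calibration is good to about 2 mm. A picture is of the moment at which its call begins: read the wrist's pose just before it. camera_model takes no time and is no camera call.
- bot.close_job(): hands the job in; it is judged then, once.
Trained networks look in the newest picture that a camera, given by its name, has taken for a name from the list of things; names that differ only in an ending like _2 or _b are one class to them, and where a whole thing is asked for, a point or a joint stands for the part that bears it (a point fixed in the world has none). Each returns a list of dicts, best first, with "p" (0 to 1); they miss things now and then, are a little off and sometimes report something else, mostly with a low value. They report only what shows in the picture. A call takes as long as a camera call.
- bot.outline_of(target, camera): "mask" (384x512 bool, what is visible of it) and "pixel" ([column, row] in pixels, amid what is visible of it).
The state is a dict: "time": time; "joint_positions": joint angles; "dq": joint speeds; "tau": joint torques, N m; "tool_pos": TCP position; "tcp_rot": TCP orientation; "contact_force": force on the tool from outside, world axes, zero at the start; "moment": the same for the moment, N m; "grip_width": finger opening in mm; "finger_force": force on a finger pad.
Only numpy, scipy, OpenCV 4.12 (cv2) and the standard library are available. Lean on these libraries where they do the work, as an engineer would, in place of code of your own. Each camera call takes 0.05 s, during which the arm holds its last target. There are 200 camera calls.

### The job

Take the clip-in bead cassette off the tilted stand: squeeze its two spring side buttons fully in together, draw it up the slope out from under the toe without wrenching it against its catches, and lift it clear. Then set it down gently, flat on the floor of the wooden tray, lengthwise, lid upward and buttons sprung back, let go, and leave the other things on the bench where they are.

Things in the scene. Friction and masses are not known exactly. Their poses are not given: they have to be found in the camera images.
- cassette: Loose grey clear-lidded box, 0.19 to 0.38 kg, 120 long (x) x 52 (y) x 50 high (z) mm, clipped in the stand at the start: x up the slope, z (to its lid) square to the plate, 30 deg from vertical. Origin: centre of its underside. A tongue 36 wide, 8 high sticks out 12 mm more at the -x (low) end along the underside.
- squeeze (a point): Point midway between the cassette's two ribbed black spring buttons, at x 20, z 36 mm of the cassette, same axes. The buttons are on its long (+-y) sides, 36 mm long, z 22 to 50 mm; 66 mm over both, 54 mm when both are fully in. A hook under each (z 3 to 9 mm, out to y +-34 mm) moves with it. A 20 N grip is enough; more presses the box on the plate.
- button_left (a joint): Travel of the button on the +y side of the cassette: 0 = out, 0.006 m = fully in. Spring force 4 N when out, 10 N when fully in. The hook leaves its catch at about 0.004 to 0.005 m.
- button_right (a joint): The same for the button on the -y side.
- stand: Fixed stand: aluminium plate 156 x 112 mm on wooden legs, sloping 30 deg, its low end at the stand's -x side (nearest the robot). Origin on the bench below the seat, z up. Low side guides leave the cassette 1.5 mm of play to each side.
- stand_seat (a point): Point on the top of the stand's plate, 64 mm above the bench, where the centre of the clipped cassette's underside lies.
- stand_catch (a point): Midway between the stand's two catches, on the plate. They stand 15 mm high, 26 mm along the slope, y +-30.5 to +-41 mm, outside the cassette's hooks. Their lips stop lifting and their end walls stop sliding up the slope unless both buttons are in. Keep fingertips over 18 mm above the plate here.
- stand_toe (a point): Top of the toe at the plate's low end, 16 mm above the plate, 56 mm wide. Its 4 mm thick lip covers the cassette's tongue by about 10 mm, so the cassette goes 12 mm or more up the slope before it can be lifted square to the plate.
- tray: Fixed shallow wooden tray lined with grey felt, 212 (its x) x 142 (y) mm outside, walls 6 mm thick and 18 mm high, floor 6 mm above the bench. Origin: centre of its underside.
- tray_in (a point): Centre of the tray's inner floor (200 x 130 mm), same axes as the tray.
- pliers: Bystander: orange-handled pliers, 150 mm long, lying on the bench; origin on the bench under their middle.
- jar: Bystander: closed glass jar, 52 mm across, 70 mm high; origin under its base.
- marver: Bystander: dark steel block 90 x 65 x 22 mm; origin under its base.
- bowl: Bystander: terracotta bowl, 110 mm across, 40 mm high; origin under its base.
- pendant: Bystander: round glass eye pendant, 64 mm across, 12 mm thick; origin under its base.
- paddle: Bystander: dark steel paddle with wooden handle, 200 mm long.
- tin: Bystander: closed aluminium tin, 64 mm across, 55 mm high; origin under its base.

How it is judged (in metres and radians):
On the way, in this order (a step that is already met when the one before it is completed fails the run):
1. both side buttons are squeezed fully in while the cassette still sits in the stand (value of joint each of button_left, button_right above 0.0048 m and distance between cassette and stand_seat below 0.012 m), for 0.1 s.
2. the cassette is out of the stand, its origin over 60 mm from the seat (distance between cassette and stand_seat above 0.06 m), for 0.1 s.
At the end, for the whole second after the job is handed in: The cassette lies flat (within 0.08 rad) and lid up on the tray's floor (origin within 4 mm of floor height, within 45 mm of the tray's centre along it and 40 mm across it), its length within 0.4 rad of the tray's length, both buttons sprung out (under 1.5 mm), released and at rest (z of cassette in the frame of tray_in between -0.004 and 0.004 m and x of cassette in the frame of tray_in between -0.045 and 0.045 m and y of cassette in the frame of tray_in between -0.04 and 0.04 m and angle between the x axis of cassette and the x axis of tray, either way round below 0.4 rad and angle between cassette's own z axis and vertical below 0.08 rad and value of joint each of button_left, button_right below 0.0015 m and linear speed of cassette below 0.02 m/s); the robot touches nothing.
It fails at once if the cassette is wrenched against the stand (over 120 N) (contact force between cassette and stand above 120 N).
It fails at once if the cassette is dropped or banged down in the tray (over 35 N) (contact force between cassette and tray above 35 N).
It fails at once if the cassette falls or is thrown into the tray (over 0.4 m/s within 40 mm above its floor) (horizontal distance between cassette and tray_in below 0.08 m and z of cassette in the frame of tray_in below 0.04 m and linear speed of cassette above 0.4 m/s).
It fails at once if a bystander is moved over 30 mm (distance of any of pliers, jar, marver, bowl, pendant, paddle, tin from where it was at the start of the episode above 0.03 m).
It also fails if it takes over 51 s, if anything falls off the work surface, if the arm or the gripper's body presses on something with over 40 N, if the wrist force passes 120 N, or if a joint passes its speed limit or range.

## Working session

There is one attempt and no reset: what is moved stays moved. The work goes in short steps, Python scripts to look and compute and a shell command to move; the robot and the scene stay as the last step left them, time stands still between calls to the robot, and variables do not carry over. Pictures are saved under pics/ and viewed, at most 10 in all, crops included, and the job is handed in when it is done.

```bash
mkdir -p pics
python3 - <<'E'
from plant import bot
import cv2,numpy as np
o=bot.get_obs();print({k:np.round(v,3).tolist() for k,v in o.items()})
ims=[]
for c in("scene","top"):
    im=bot.capture(c).copy();m=bot.camera_model(c);print(c,m)
    cv2.imwrite(f"pics/{c}0.png",im[:,:,::-1])
    for t in("cassette","stand","tray","button_left","stand_toe","stand_catch"):
        try:
            for d in bot.outline_of(t,c)[:2]:
                print(c,t,round(d["p"],2),np.round(d["pixel"]),d["mask"].sum(),np.round(cv2.boxPoints(cv2.minAreaRect(np.argwhere(d["mask"])[:,::-1].astype(np.float32)))).tolist())
        except Exception as e: print(t,e)
print(bot.camera_model("wrist"))
E
```

```text
{'time': 0.0, 'joint_positions': [1.132, 0.343, 1.525, -0.0, 1.275, -0.146], 'dq': [-0.001, 0.0, -0.001, -0.001, 0.001, -0.002], 'tau': [0.001, -43.125, -24.422, 0.072, 0.056, -0.0], 'tool_pos': [151.347, 502.298, 226.049], 'tcp_rot': [-3.14, -0.0, 2.849], 'contact_force': [0.142, -0.574, -0.141], 'moment': [0.057, 0.058, -0.018], 'finger_force': 0.0, 'grip_width': 91.767}
scene {'fx': 351.3324495589048, 'fy': 351.3324495589048, 'cx': 257.3935849355029, 'cy': 187.97914235725707, 'position': array([ 985.5929401 ,  450.72662881, 1085.76782906]), 'orientation': array([-2.61446549, -0.01035633,  2.46879905])}
scene cassette 0.94 [330. 228.] 678 [[309.0, 237.0], [328.0, 208.0], [348.0, 221.0], [329.0, 249.0]]
scene stand 0.72 [320. 243.] 770 [[296.0, 242.0], [317.0, 210.0], [350.0, 232.0], [329.0, 264.0]]
scene stand 0.66 [250. 141.] 1797 [[216.0, 141.0], [266.0, 112.0], [283.0, 141.0], [233.0, 171.0]]
scene tray 0.7 [251. 144.] 1805 [[216.0, 141.0], [264.0, 111.0], [283.0, 141.0], [234.0, 171.0]]
scene stand_toe 0.84 [318. 242.] 770 [[296.0, 242.0], [317.0, 211.0], [350.0, 233.0], [328.0
[... 605 characters left out ...]
5.0], [339.0, 257.0], [297.0, 257.0]]
top stand_toe 0.73 [193. 205.] 649 [[159.0, 195.0], [193.0, 184.0], [206.0, 225.0], [172.0, 235.0]]
top stand_catch 0.69 [189. 212.] 730 [[160.0, 194.0], [194.0, 185.0], [206.0, 226.0], [172.0, 236.0]]
{'fx': 285.59929982667865, 'fy': 285.59929982667865, 'cx': 256.32511391896236, 'cy': 194.59265004341862, 'T_tool_cam': array([[-4.74523589e-04, -9.69951517e-01, -2.43297822e-01,
         6.47146490e+01],
       [ 9.99999886e-01, -4.72962385e-04, -6.48298090e-05,
        -6.83481275e-02],
       [-5.21889466e-05, -2.43297825e-01,  9.69951631e-01,
        -1.57665009e+02],
       [ 0.00000000e+00,  0.00000000e+00,  0.00000000e+00,
         1.00000000e+00]])}
```

```bash
cat > h.py <<'E'
import numpy as np,cv2
from scipy.spatial.transform import Rotation as R
from plant import bot
def cam(c,o=None):
    m=bot.camera_model(c);K=np.array([[m["fx"],0,m["cx"]],[0,m["fy"],m["cy"]],[0,0,1]])
    if c=="wrist":
        o=o or bot.get_obs();T=np.eye(4);T[:3,:3]=R.from_euler("xyz",o["tcp_rot"]).as_matrix();T[:3,3]=o["tool_pos"]
        T=T@m["T_tool_cam"];return K,T[:3,:3],T[:3,3]
    return K,R.from_euler("xyz",m["orientation"]).as_matrix(),np.array(m["position"])
def back(px,z,c):
    K,Rm,p=c;px=np.atleast_2d(px).astype(float)
    d=(Rm@np.linalg.inv(K)@np.c_[px,np.ones(len(px))].T).T
    return p+d*((z-p[2])/d[:,2])[:,None]
def proj(P,c):
    K,Rm,p=c;q=(np.atleast_2d(P)-p)@Rm@K.T
    return q[:,:2]/q[:,2:]
E
python3 - <<'E'
from h import *
np.set_printoptions(precision=0,suppress=True)
c=cam("top")
print("tray z18",back([[297,195],[339,195],[339,257],[297,257]],18,c)[:,:2].tolist())
print("cass z100",back([[165,197],[185,191],[196,228],[175,234],[180,214]],100,c)[:,:2].tolist())
print("stand z60",back([[160,194],[194,185],[205,226],[171,236]],60,c)[:,:2].tolist())
a=cv2.imread("pics/top0.png")[130:290,120:380];b=cv2.imread("pics/scene0.png")[90:290,190:390]
cv2.imwrite("pics/a.png",np.vstack([cv2.resize(a,(480,295),interpolation=2),cv2.resize(b,(480,300*480//300//2*1+60),interpolation=2)])[:600])
E
```

```text
tray z18 [[588.3542168286631, -139.38896655641605], [586.1552248610184, -286.8330972574342], [371.26474287900527, -278.68502521626823], [373.2972670396444, -133.88985584345608]]
cass z100 [[579.8787460130992, 305.18760880054134], [598.8850207256914, 239.0469584634944], [476.19399918593524, 202.03105950486395], [457.62435290106015, 270.77796437203244], [522.8701827710152, 254.96793618306938]]
stand z60 [[594.4934622852994, 332.12491213971566], [623.7450699397443, 216.0272967413456], [483.3686043030831, 178.13123000259282], [451.42233758464096, 292.8604588225083]]
```

View pics/a.png

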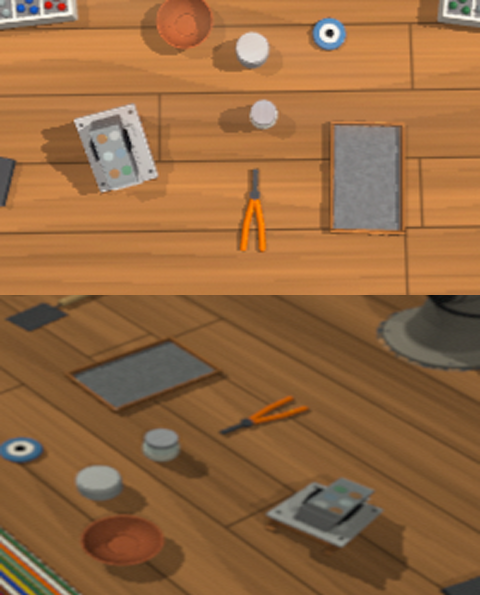

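View pics/top0.png

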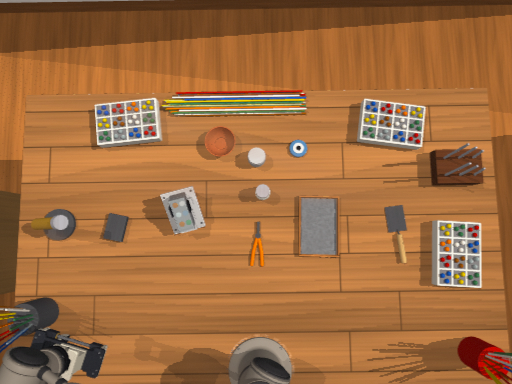

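```bash
cat >> h.py <<'E'
def Rt(psi,tilt):  # tool orientation: z=-normal, x=-u (down slope)
    u=np.array([np.cos(tilt)*np.cos(psi),np.cos(tilt)*np.sin(psi),np.sin(tilt)]);y=np.array([-np.sin(psi),np.cos(psi),0])
    n=np.cross(u,y);return np.c_[-u,y,-n]
def delta(P,Rg):
    o=bot.get_obs();Rc=R.from_euler("xyz",o["tcp_rot"]).as_matrix()
    print("shift in current tool",np.round(Rc.T@(np.array(P)-o["tool_pos"]),2),"rotvec",np.round(R.from_matrix(Rc.T@Rg).as_rotvec(),4),"shift in goal tool",np.round(Rg.T@(np.array(P)-o["tool_pos"]),2))
E
python3 -c "
from h import *
delta([448,229,211],Rt(.27,np.pi/6))"
```

```text
shift in current tool [-362.86 -176.44   15.73] rotvec [-0.1472 -0.5096 -0.5498] shift in goal tool [-176.37 -342.84  120.02]
```

```bash
python3 -m jog '[[-36.3,-17.6,1.6,0,0,0],[-36.3,-17.6,1.6,0,0,0],[-36.3,-17.6,1.6,0,0,0],[-36.3,-17.6,1.6,0,0,0],[-36.3,-17.6,1.6,0,0,0],[-36.3,-17.6,1.6,0,0,0],[-36.3,-17.6,1.6,0,0,0],[-36.3,-17.6,1.6,0,0,0],[-36.3,-17.6,1.6,0,0,0],[-36.3,-17.6,1.6,0,0,0],[0,0,0,0,0,0]]' 100
python3 -m jog '[[0,0,0,-0.0245,-0.085,-0.0916],[0,0,0,-0.0245,-0.085,-0.0916],[0,0,0,-0.0245,-0.085,-0.0916],[0,0,0,-0.0245,-0.085,-0.0916],[0,0,0,-0.0245,-0.085,-0.0916],[0,0,0,-0.0245,-0.085,-0.0916],[0,0,0,0,0,0],[0,0,0,0,0,0]]'
python3 - <<'E'
from h import *
delta([448,229,211],Rt(.27,np.pi/6))
im=bot.capture("wrist").copy();cv2.imwrite("pics/w1.png",im[:,:,::-1])
for t in("cassette","stand","button_left","button_right"):
    for d in bot.outline_of(t,"wrist")[:3]:
        print(t,round(d["p"],2),np.round(d["pixel"]),d["mask"].sum(),np.round(cv2.boxPoints(cv2.minAreaRect(np.argwhere(d["mask"])[:,::-1].astype(np.float32))),1).tolist())
E
```

```text
time: 1.8
tool_pos: [451.3, 226.4, 210.4]
tcp_rot: [-3.141, 0.001, 2.844]
contact_force: [0.7, -0.1, -0.3]
grip_width: 91.7
finger_force: 0.0
time: 2.6
tool_pos: [448.1, 229.7, 211.1]
tcp_rot: [3.14, 0.523, -2.875]
contact_force: [0.3, 0.6, 1.3]
grip_width: 91.7
finger_force: 0.0
shift in current tool [ 0.28 -0.69  0.  ] rotvec [-0.0003 -0.0008 -0.0025] shift in goal tool [ 0.28 -0.69  0.  ]
cassette 0.74 [259. 193.] 5590 [[224.0, 139.0], [287.0, 139.0], [287.0, 241.0], [224.0, 241.0]]
stand 0.82 [255. 139.] 6313 [[207.0, 106.0], [305.0, 106.0], [305.0, 241.0], [207.0, 241.0]]
button_left 0.63 [282. 218.] 262 [[278.8999938964844, 233.0], [280.29998779296875, 195.89999389648438], [287.79998779296875, 196.1999969482422], [286.3999938964844, 233.1999969482422]]
button_left 0.26 [254. 139.] 6434 [[207.0, 106.0], [305.0, 106.0], [305.0, 242.0], [207.0, 242.0]]
button_right 0.83 [228. 213.] 313 [[223.39999389648438, 194.1999969482422], [231.89999389648438, 193.8000030517578], [233.39999389648438, 231.89999389648438], [225.0, 232.1999969482422]]
```

View pics/w1.png

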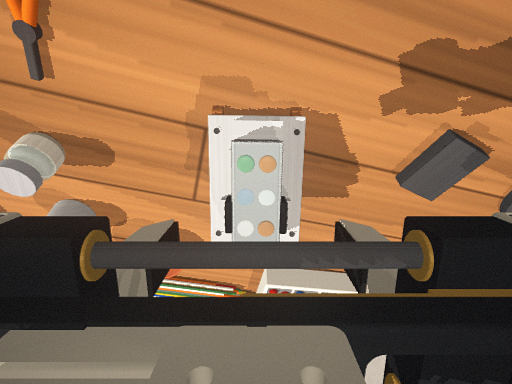

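```bash
python3 -m jog '[[-22,0,0,0,0,0],[-22,0,0,0,0,0],[0,0,0,0,0,0],[0,0,0,0,0,0]]'
python3 - <<'E'
from h import *
o=bot.get_obs();print(o["tool_pos"],o["tcp_rot"])
im=bot.capture("wrist").copy();cv2.imwrite("pics/w2.png",im[:,:,::-1])
for t in("cassette","stand","button_left","button_right"):
    for d in bot.outline_of(t,"wrist")[:1]:
        np.save(f"pics/m_{t}.npy",d["mask"])
        print(t,round(d["p"],2),np.round(d["pixel"]),d["mask"].sum(),np.round(cv2.boxPoints(cv2.minAreaRect(np.argwhere(d["mask"])[:,::-1].astype(np.float32))),1).tolist())
cv2.imwrite("pics/w2c.png",cv2.resize(im[60:255,190:325,::-1],None,fx=3,fy=3,interpolation=2))
E
```

```text
time: 3.25
tool_pos: [484.7, 239.4, 232.1]
tcp_rot: [-3.141, 0.523, -2.872]
contact_force: [-0.7, 0.2, 0.6]
grip_width: 91.8
finger_force: 0.0
[484.70822247 239.43220595 232.13476019] [-3.14136919  0.52251997 -2.87224   ]
cassette 0.7 [260. 155.] 6742 [[223.0, 95.0], [289.0, 95.0], [289.0, 215.0], [223.0, 215.0]]
stand 0.64 [232. 122.] 6727 [[205.1999969482422, 209.0], [207.10000610351562, 65.80000305175781], [307.29998779296875, 67.0999984741211], [305.5, 210.3000030517578]]
button_left 0.85 [284. 178.] 245 [[281.0, 159.0], [288.0, 159.0], [288.0, 194.0], [281.0, 194.0]]
button_right 0.59 [226. 174.] 271 [[224.0, 157.0], [231.0, 157.0], [231.0, 193.0], [224.0, 193.0]]
```

View pics/w2c.png

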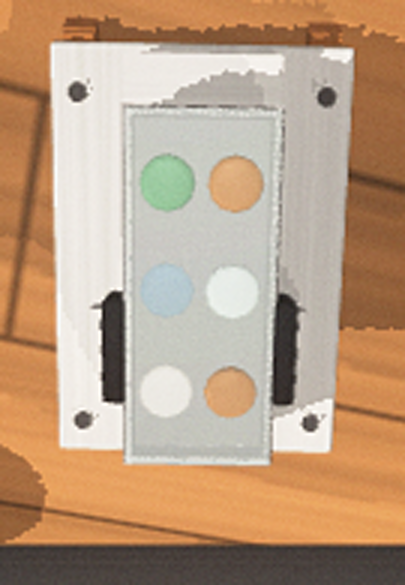

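```bash
cat > fit.py <<'E'
from h import *
from scipy.optimize import least_squares
c=cam("wrist")
P=np.array([[-60,-26,50],[-60,26,50],[60,-26,50],[60,26,50],[2,-33,50],[38,-33,50],[2,33,50],[38,33,50]],float)
px=np.array([[231.2,95.3],[284.8,95.9],[231.6,214.5],[280.2,214.6],[223.6,157],[223.8,194.3],[289.2,157.6],[288.6,194.8]])
W=np.array([1,1,1,1,.5,.5,.5,.5])[:,None]
def model(v):
    A=Rt(v[3],np.pi/6);B=np.c_[-A[:,0],A[:,1],-A[:,2]]
    return P@B.T+v[:3]
for fz in(1e-3,1e3):
    r=least_squares(lambda v:np.r_[((proj(model(v),c)-px)*W).ravel(),(v[2]-64)/fz],[530,252,64,.27])
    print(np.round(r.x,3),r.cost);print(np.round(proj(model(r.x),c)-px,1).tolist())
    for n in("top","scene"): print(n,np.round(proj(model(r.x),cam(n))[:4],0).tolist())
v=np.array(r.x);
E
python3 fit.py
```

```text
[5.43130e+02 2.55399e+02 6.40000e+01 2.51000e-01] 6.310923707437142
[[-0.9, -1.5], [0.7, -1.1], [-0.6, 0.9], [0.6, 1.4], [0.0, 2.6], [0.2, 0.5], [0.8, 3.0], [-0.2, 0.9]]
top [[194.0, 229.0], [179.0, 233.0], [183.0, 197.0], [168.0, 201.0]]
scene [[332.0, 210.0], [346.0, 219.0], [318.0, 226.0], [333.0, 236.0]]
[5.46334e+02 2.56296e+02 5.90210e+01 2.51000e-01] 2.1295550725333414
[[-0.4, -0.4], [0.1, -0.1], [-0.1, -0.5], [0.2, -0.0], [0.7, 2.3], [0.9, -0.5], [0.1, 2.6], [-0.8, -0.2]]
top [[194.0, 228.0], [179.0, 232.0], [183.0, 196.0], [168.0, 200.0]]
scene [[331.0, 212.0], [345.0, 221.0], [317.0, 228.0], [332.0, 238.0]]
```

Run:
```python
from h import *
A=Rt(.251,np.pi/6);s=np.array([544.,255.7,63])
delta(s-20*A[:,0]-90*A[:,2],A)
```

```text
shift in current tool [10.9   0.34 87.52] rotvec [ 0.0091 -0.0008  0.0165] shift in goal tool [10.98  0.96 87.5 ]
```

```bash
python3 -m jog '[[4,0.1,29,0.009,-0.001,0.0165],[4,0.4,29,0,0,0],[3,0.5,29,0,0,0],[0,0,0,0,0,0],[0,0,0,0,0,0],[0,0,0,0,0,0]]'
python3 - <<'E'
from h import *
o=bot.get_obs();print(o["tool_pos"],o["tcp_rot"])
im=bot.capture("wrist").copy();cv2.imwrite("pics/w3.png",im[:,:,::-1])
cv2.imwrite("pics/w3c.png",cv2.resize(im[60:255,170:350,::-1],None,fx=3,fy=3,interpolation=2))
E
```

```text
time: 4.1
tool_pos: [517.9, 249.3, 153.4]
tcp_rot: [3.141, 0.527, -2.891]
contact_force: [0.5, 0.5, 0.0]
grip_width: 92.0
finger_force: 0.0
[517.85379027 249.33839259 153.36277995] [ 3.14115595  0.52687082 -2.89074345]
```

View pics/w3c.png

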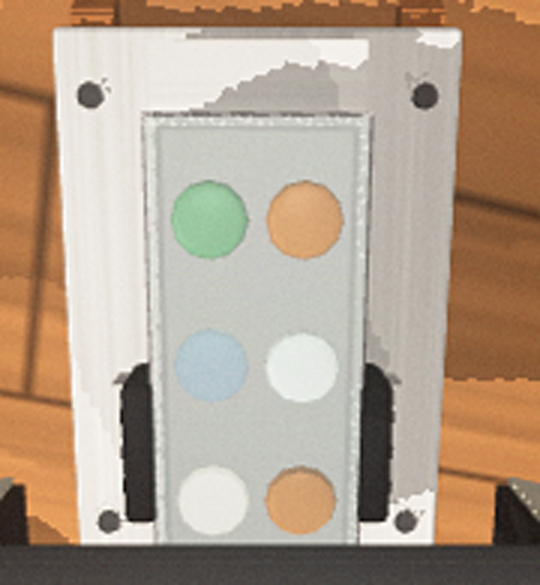

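```bash
cat > fit2.py <<'E'
from h import *
from scipy.optimize import least_squares
c2=cam("wrist",dict(tool_pos=np.array([484.708,239.432,232.135]),tcp_rot=[-3.14137,.52252,-2.87224]))
c3=cam("wrist",dict(tool_pos=np.array([517.854,249.338,153.363]),tcp_rot=[3.14116,.52687,-2.89074]))
q=lambda a,o:(np.array(a,float)+.5)/3-.5+o
a=q([[167,183],[236,184],[166,290],[232,290],[165,391],[230,391],[124,106],[285,108],[51,42],[355,44],[77,91],[327,97]],[190,60])
b=q([[209,219],[304,219],[211,366],[301,367],[213,500],[300,500],[142,113],[374,114],[53,28],[462,29],[90,95],[425,95]],[170,60])
Pm=lambda c:c[0]@np.c_[c[1].T,-c[1].T@c[2]]
X=cv2.triangulatePoints(Pm(c2),Pm(c3),a.T,b.T);X=(X[:3]/X[3]).T
A=Rt(.251,np.pi/6);B=np.c_[-A[:,0],A[:,1],-A[:,2]]
print(np.round((X-[544,255.7,64])@B,1))
P=np.array([[-60,-26,50],[-60,26,50],[60,-26,50],[60,26,50],[2,-33,50],[38,-33,50],[2,33,50],[38,33,50]],float)
px=np.array([[231.2,95.3],[284.8,95.9],[231.6,214.5],[280.2,214.6],[223.6,157],[223.8,194.3],[289.2,157.6],[288.6,194.8]])-.33
P3=P[[0,1,4,6,5,7]];p3=q([[142,113],[374,114],[121,368],[391,368],[122,522],[391,522]],[170,60])
W=np.array([1,1,1,1,.3,.3,.3,.3])[:,None];W3=np.array([1,1,.3,.3,.3,.3])[:,None]
def m(v,P):
    A=Rt(v[3],np.pi/6);return P@np.c_[-A[:,0],A[:,1],-A[:,2]].T+v[:3]
for n,f in(("w3 z64",lambda v:np.r_[((proj(m(v,P3),c3)-p3)*W3).ravel(),(v[2]-64)*99]),("w3",lambda v:((proj(m(v,P3),c3)-p3)*W3).ravel()),("both",lambda v:np.r_[((proj(m(v,P3),c3)-p3)*W3).ravel(),((proj(m(v,P),c2)-px)*W).ravel()])):
    r=least_squares(f,[544,255,64,.25]);print(n,np.round(r.x,3),round(r.cost,2),np.round(proj(m(r.x,P3),c3)-p3,1).tolist())
E
python3 fit2.py
```

```text
[[-36.5 -12.4  32.9]
 [-36.5  11.1  31.6]
 [ -0.6 -12.3  37.5]
 [ -1.7  10.1  43.8]
 [ 35.3 -12.4  36.7]
 [ 34.4  10.4  39.2]
 [-59.2 -25.1  55.4]
 [-59.7  25.2  49.5]
 [-85.7 -55.7  -1.1]
 [-89.   58.4 -18.8]
 [-68.8 -46.6  -1. ]
 [-69.5  47.2 -10.5]]
w3 z64 [5.44159e+02 2.54875e+02 6.40000e+01 2.45000e-01] 5.28 [[-0.8, -0.5], [0.8, -0.4], [-1.1, 6.3], [1.6, 6.6], [0.4, 2.2], [-0.5, 2.4]]
w3 [5.46750e+02 2.55526e+02 5.86550e+01 2.45000e-01] 2.07 [[0.3, -0.3], [-0.4, -0.2], [0.2, 4.0], [0.4, 4.3], [1.6, -1.3], [-1.6, -1.0]]
both [5.46697e+02 2.55864e+02 5.87370e+01 2.49000e-01] 3.1 [[0.3, -0.0], [-0.3, -0.3], [0.6, 4.2], [0.7, 4.3], [2.1, -1.1], [-1.1, -1.0]]
```

Run:
```python
from h import *
A=Rt(.248,np.pi/6);s=np.array([544.2,255.2,64])
delta(s-19*A[:,0]-23*A[:,2],A)
```

```text
shift in current tool [ 2.78 -0.92 68.05] rotvec [0.0019 0.0039 0.0024] shift in goal tool [ 2.52 -0.79 68.06]
```

```bash
python3 -m jog '[[1,-0.3,20,0.002,0.004,0.0024],[1,-0.3,20,0,0,0],[0.6,-0.3,15,0,0,0],[0,0,8,0,0,0],[0,0,5,0,0,0],[0,0,0,0,0,0],[0,0,0,0,0,0]]'
python3 - <<'E'
from h import *
A=Rt(.248,np.pi/6);s=np.array([544.2,255.2,64])
delta(s-19*A[:,0]-23*A[:,2],A)
im=bot.capture("wrist").copy()
a=cv2.resize(im[60:255,170:350,::-1],None,fx=2,fy=2,interpolation=2);b=bot.capture("scene")[190:270,280:370,::-1]
b=cv2.resize(b,(439,390),interpolation=2);cv2.imwrite("pics/w4.png",np.hstack([a,b]))
E
```

```text
time: 4.85
tool_pos: [551.5, 258.7, 100.5]
tcp_rot: [-3.138, 0.507, -2.893]
contact_force: [-0.7, 0.3, -0.6]
grip_width: 91.8
finger_force: 0.0
shift in current tool [ 6.03 -1.61  4.81] rotvec [-0.0038 -0.0166  0.0002] shift in goal tool [ 6.11 -1.63  4.7 ]
```

View pics/w4.png

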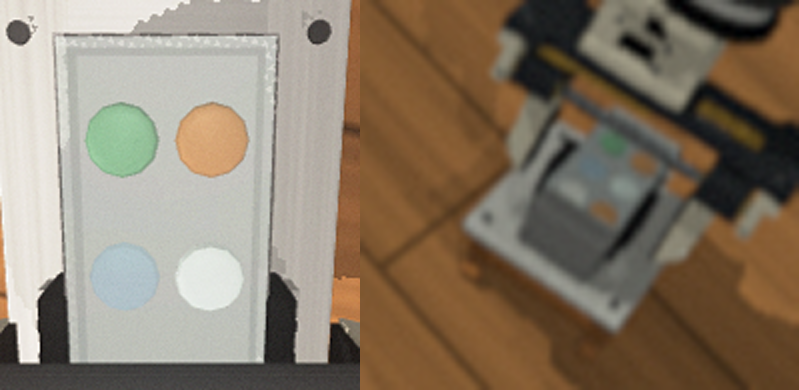

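```bash
python3 -m jog '[[3,-0.8,2.5,-0.003,-0.016,0],[3,-0.8,2.2,0,0,0],[0,0,0,0,0,0],[0,0,0,0,0,0]]'
python3 - <<'E'
from h import *
print(np.round(bot.get_obs()["joint_positions"],3))
A=Rt(.248,np.pi/6);s=np.array([544.2,255.2,64])
delta(s-19*A[:,0]-23*A[:,2],A)
E
```

```text
time: 5.35
tool_pos: [551.7, 258.8, 100.8]
tcp_rot: [-3.137, 0.508, -2.894]
contact_force: [0.7, 0.5, 0.2]
grip_width: 91.8
finger_force: 0.0
[ 0.338  0.443  1.914 -0.174  0.283 -1.324]
shift in current tool [ 6.43 -1.62  4.93] rotvec [-0.0045 -0.0157  0.    ] shift in goal tool [ 6.51 -1.64  4.82]
```

Run:
```python
from h import *
A=Rt(.248,np.pi/6);s=np.array([544.2,255.2,64]);B=Rt(.248,.38)
delta(s-20*A[:,0]-42*A[:,2]+19*B[:,2],B)
```

```text
shift in current tool [ 8.15 -1.62  4.76] rotvec [-0.0045  0.1279 -0.0003] shift in goal tool [ 7.48 -1.64  5.75]
```

```bash
python3 -m jog '[[0,0,0,-0.004,0.064,0],[0,0,0,0,0.064,0],[2,-0.8,0,0,0,0],[2,-0.8,0,0,0,0],[0,0,0,0,0,0],[0,0,0,0,0,0]]'
python3 - <<'E'
from h import *
print(np.round(bot.get_obs()["joint_positions"],3))
A=Rt(.248,np.pi/6);s=np.array([544.2,255.2,64]);B=Rt(.248,.38)
delta(s-20*A[:,0]-42*A[:,2]+19*B[:,2],B)
E
```

```text
time: 5.95
tool_pos: [547.8, 256.2, 98.9]
tcp_rot: [-3.141, 0.38, -2.894]
contact_force: [0.0, -0.1, -0.9]
grip_width: 92.0
finger_force: 0.0
[ 0.326  0.461  1.817 -0.064  0.486 -1.442]
shift in current tool [ 2.65 -0.03  5.59] rotvec [-0.0007 -0.0005  0.    ] shift in goal tool [ 2.65 -0.04  5.59]
```

Reach is fine now. Finish the approach, then close.

```bash
python3 -m jog '[[1.3,0,2.8,0,0,0],[1.3,0,2.8,0,0,0],[0,0,0,0,0,0],[0,0,0,0,0,0]]'
python3 -m jog '[[0,0,0,0,0,0],[0,0,0,0,0,0],[0,0,0,0,0,0],[0,0,0,0,0,0],[0,0,0,0,0,0],[0,0,0,0,0,0],[0,0,0,0,0,0],[0,0,0,0,0,0],[0,0,0,0,0,0],[0,0,0,0,0,0]]' 45
python3 -c "
from h import *
o=bot.get_obs();print(o['grip_width'],o['finger_force'],o['contact_force'],o['moment'])
A=Rt(.248,np.pi/6);s=np.array([544.2,255.2,64]);B=Rt(.248,.38)
delta(s-20*A[:,0]-42*A[:,2]+19*B[:,2],B)
print('u in tool',B.T@-A[:,0],'n in tool',B.T@-A[:,2])
"
```

```text
time: 6.35
tool_pos: [548.2, 256.3, 93.0]
tcp_rot: [-3.141, 0.38, -2.894]
contact_force: [0.9, 0.2, -0.6]
grip_width: 91.6
finger_force: 0.0
time: 7.35
tool_pos: [548.1, 256.3, 93.7]
tcp_rot: [-3.141, 0.38, -2.894]
contact_force: [-3.9, -0.9, 5.6]
grip_width: 52.4
finger_force: 30.0
52.35908793587411 30.046744644641876 [-3.90017632 -0.93975536  5.60866972] [-0.18543495  0.51974389 -0.0067705 ]
shift in current tool [ 0.98 -0.07  0.63] rotvec [-0.0005  0.0002 -0.0001] shift in goal tool [ 0.98 -0.07  0.63]
u in tool [-9.89707401e-01 -8.59685906e-18 -1.43105768e-01] n in tool [ 1.43105768e-01  6.60243970e-18 -9.89707401e-01]
```

```bash
python3 -m jog '[[-1,0,-0.15,0,0,0],[-1,0,-0.15,0,0,0],[-1,0,-0.15,0,0,0],[-1,0,-0.15,0,0,0],[0,0,0,0,0,0]]'; python3 -c "
from h import *
o=bot.get_obs();print(o['moment'],o['finger_force'])"
```

```text
time: 7.85
tool_pos: [548.3, 256.3, 93.7]
tcp_rot: [-3.14, 0.372, -2.893]
contact_force: [-10.7, -4.1, 6.5]
grip_width: 52.3
finger_force: 30.1
[-0.42065714  1.63862481  0.03481479] 30.065064132213593
```

Run:
```python
from h import *
im=bot.capture("wrist").copy()
a=cv2.resize(im[60:255,170:350,::-1],None,fx=2,fy=2,interpolation=2);b=bot.capture("scene")[190:270,280:370,::-1]
b=cv2.resize(b,(439,390),interpolation=2);cv2.imwrite("pics/w5.png",np.hstack([a,b]))
```

```text
(no output)
```

View pics/w5.png

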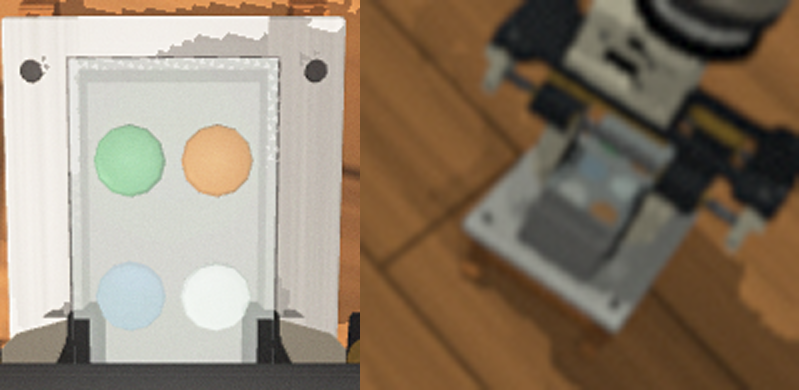

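```bash
python3 -m jog '[[-1,0,-0.15,0,0,0],[-1,0,-0.15,0,0,0],[-1,0,-0.15,0,0,0],[0,0,0,0,0,0],[0,0,0,0,0,0]]'; python3 -c "
from h import *
o=bot.get_obs();print(o['moment'],o['finger_force'],o['joint_positions'],o['tau'])"
```

```text
time: 8.45
tool_pos: [550.9, 257.0, 95.3]
tcp_rot: [-3.141, 0.373, -2.893]
contact_force: [-11.6, -2.2, 6.5]
grip_width: 52.7
finger_force: 30.1
[-0.42555716  1.64308688  0.03242131] 30.063580870628357 [ 0.32590185  0.4726837   1.80565161 -0.06201516  0.49252071 -1.44379354] [-1.30822532e+00 -4.30413115e+01 -2.43228400e+01 -2.75577782e-01
 -4.28557500e+00 -5.22368238e-03]
```

```bash
python3 -m jog '[[-1.5,0,-0.22,0,0,0],[-1.5,0,-0.22,0,0,0],[-1.5,0,-0.22,0,0,0],[-1.5,0,-0.22,0,0,0],[-1.5,0,-0.22,0,0,0],[-1.5,0,-0.22,0,0,0],[0,0,0,0,0,0],[0,0,0,0,0,0]]'
python3 - <<'E'
from h import *
o=bot.get_obs();print(o['moment'],o['finger_force'])
im=bot.capture("wrist").copy()
a=cv2.resize(im[60:255,170:350,::-1],None,fx=2,fy=2,interpolation=2)
cv2.imwrite("pics/w6.png",np.hstack([cv2.imread("pics/w5.png")[:,:360],a]))
E
```

```text
time: 9.25
tool_pos: [558.7, 259.0, 99.9]
tcp_rot: [-3.141, 0.373, -2.893]
contact_force: [-10.6, -1.5, 4.7]
grip_width: 52.6
finger_force: 30.1
[-0.37022765  1.49859625 -0.05695615] 30.062522292137146
```

View pics/w6.png

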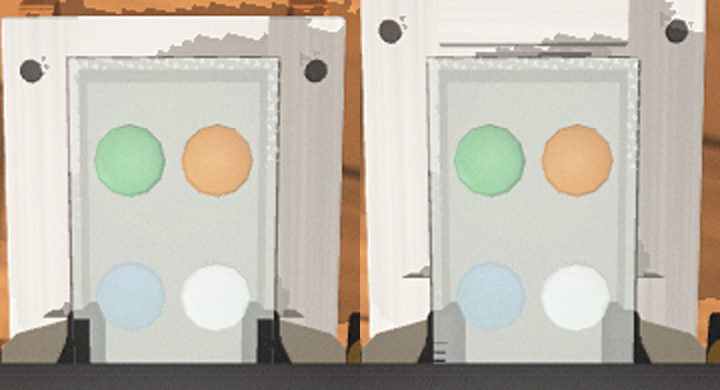

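```bash
python3 -m jog '[[-2,0,-0.3,0,0,0],[-2,0,-0.3,0,0,0],[-2,0,-0.3,0,0,0],[-2,0,-0.3,0,0,0],[-2,0,-0.3,0,0,0],[0,0,0,0,0,0],[0.15,0,-1,0,0,0],[0.3,0,-2,0,0,0],[0.45,0,-3,0,0,0],[0.6,0,-4,0,0,0],[0,0,0,0,0,0],[0,0,0,0,0,0]]'
```

```text
time: 10.5
tool_pos: [565.4, 260.6, 115.4]
tcp_rot: [-3.141, 0.38, -2.894]
contact_force: [-0.8, 0.0, -2.1]
grip_width: 52.8
finger_force: 30.0
```

```bash
cat >> h.py <<'E'
C0=Rt(.248,np.pi/6);T0=R.from_euler("xyz",[-3.141,.38,-2.894]).as_matrix()
rel_p=T0.T@(np.array([544.2,255.2,64])-[548.1,256.3,93.7]);rel_R=T0.T@C0
def tool_for(p,psi,tilt=0,corr=np.eye(3)):
    Rg=Rt(psi,tilt)@rel_R.T;return np.array(p)-Rg@rel_p,Rg
E
python3 -m jog '[[0.6,0,-4,0,0,0],[0.9,0,-8,0,0,0],[1.5,0,-14,0,0,0],[2,0,-20,0,0,0],[2,0,-20,0,0,0],[2,0,-20,0,0,0],[0,0,0,0,0,0],[0,0,0,0,0,0]]'
python3 - <<'E'
from h import *
print(rel_p,bot.get_obs()["contact_force"])
P,G=tool_for([480,-210,130],-.03);print(P);delta(P,G)
E
```

```text
time: 11.3
tool_pos: [526.3, 250.9, 192.5]
tcp_rot: [-3.141, 0.382, -2.894]
contact_force: [0.8, -0.3, -2.4]
grip_width: 52.4
finger_force: 30.0
[14.77803158 -0.09522409 26.0789324 ] [ 0.75895449 -0.26432174 -2.4010042 ]
[ 498.35301283 -210.44167672  153.69560807]
shift in current tool [ 144.63 -440.34  -16.14] rotvec [0.0339 0.5219 0.2792] shift in goal tool [   8.24 -461.9    40.73]
```

```bash
python3 -m jog '[[0,0,0,0.0057,0.087,0.0465],[0,0,0,0.0057,0.087,0.0465],[0,0,0,0.0057,0.087,0.0465],[0,0,0,0.0057,0.087,0.0465],[0,0,0,0.0057,0.087,0.0465],[0,0,0,0.0057,0.087,0.0465],[0,0,0,0,0,0],[0,0,0,0,0,0]]'
python3 -m jog '[[0,-12,0,0,0,0],[0,-25,0,0,0,0],[0,-40,0,0,0,0],[0,-48,0,0,0,0],[0,-48,0,0,0,0],[0,-48,0,0,0,0],[0,-48,0,0,0,0],[0,-48,0,0,0,0],[0,-48,0,0,0,0],[0,-45,0,0,0,0],[0,-35,0,0,0,0],[0,-17,0,0,0,0]]'
python3 -m jog '[[0,0,0,0,0,0],[0,0,0,0,0,0],[0,0,0,0,0,0]]'
python3 - <<'E'
from h import *
P,G=tool_for([480,-210,130],-.03);delta(P,G)
im=bot.capture("wrist").copy();cv2.imwrite("pics/w7.png",im[:,:,::-1])
for n in("wrist","top"):
    if n=="top":bot.capture(n)
    for t in("tray","cassette"):
        for d in bot.outline_of(t,n)[:1]: print(n,t,d["p"],d["pixel"],d["mask"].sum(),cv2.boxPoints(cv2.minAreaRect(np.argwhere(d["mask"])[:,::-1].astype(np.float32))).tolist())
E
```

```text
time: 12.1
tool_pos: [526.5, 250.6, 190.1]
tcp_rot: [-3.139, -0.145, 3.112]
contact_force: [0.2, 0.2, -1.7]
grip_width: 52.1
finger_force: 30.0
time: 13.3
tool_pos: [511.1, -214.2, 192.9]
tcp_rot: [-3.138, -0.144, 3.109]
contact_force: [0.7, -0.2, -1.6]
grip_width: 52.3
finger_force: 30.0
time: 13.6
tool_pos: [512.3, -209.5, 192.7]
tcp_rot: [-3.14, -0.145, 3.113]
contact_force: [-0.1, -0.3, -2.4]
grip_width: 52.3
finger_force: 30.0
shift in current tool [ 8.15 -1.31 40.6 ] rotvec [-0.0007 -0.0013  0.0017] shift in goal tool [ 8.2  -1.35 40.59]
wrist tray 0.73 [202.5, 138.4] 2351 [[193.0, 83.0], [315.0, 83.0], [315.0, 220.0], [193.0, 220.0]]
wrist cassette 0.84 [258.2, 174.2] 18634 [[203.0, 291.99993896484375], [203.0, 85.99998474121094], [310.0, 86.0], [310.0, 291.99993896484375]]
top tray 0.41 [335.6, 227.3] 45 [[298.7538757324219, 223.93524169921875], [302.1994934082031, 210.84197998046875], [341.1347351074219, 221.08810424804688], [337.6891174316406, 234.18136596679688]]
top cassette 0.74 [326.2, 222.2] 195 [[314.6999816894531, 225.90000915527344], [318.2999572753906, 215.1000213623047], [337.1999816894531, 221.40000915527344], [333.6000061035156, 232.1999969482422]]
```

View pics/w7.png

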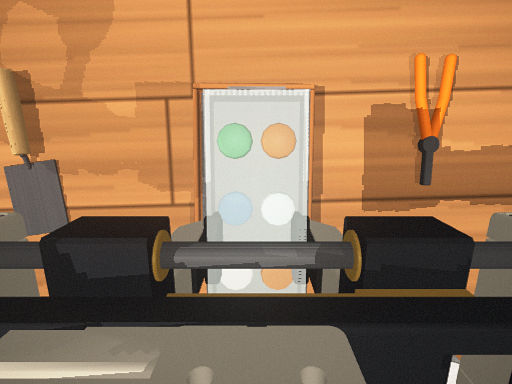

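Run:
```python
from h import *
c=cam("wrist");o=bot.get_obs()
print("tray near corners",np.round(back([[193,84],[315,84],[315,215]],18,c),1).tolist())
Rm=R.from_euler("xyz",o["tcp_rot"]).as_matrix();C=Rm@rel_R;p=o["tool_pos"]+Rm@rel_p
print("cassette",p,"z axis",C[:,2],"lid px pred",proj(p+np.array([[-60,-26,50],[-60,26,50]])@C.T,c))
```

```text
tray near corners [[375.5, -279.7, 18.0], [379.7, -139.3, 18.0], [532.4, -140.6, 18.0]]
cassette [ 494.10856901 -209.95497192  168.84914649] z axis [-1.53869314e-03 -8.63605412e-04 -9.99998443e-01] lid px pred [[226.34161954 262.19217195]
 [286.63608675 262.15860792]]
```

Run:
```python
from h import *
c=cam("wrist");o=bot.get_obs()
Rm=R.from_euler("xyz",o["tcp_rot"]).as_matrix();C=Rm@rel_R;p=o["tool_pos"]+Rm@rel_p
print("lid px pred",proj(p+np.array([[60,-26,-50],[60,26,-50]])@C.T,c))
for a in(-.06,-.03,.03,.06):
    g=o["tool_pos"]+19*-Rm[:,2]; Q=R.from_rotvec(a*C[:,1]).as_matrix()
    print(a,proj(g+(p+np.array([[60,-26,-50]])@C.T-g)@Q.T,c), "low end z", (g+Q@(p+C@[72,0,0]-g))[2],(g+Q@(p+C@[-60,0,0]-g))[2])
P,G=tool_for([483,-212,40],-.03);delta(P,G)
```

```text
lid px pred [[201.16446066  86.66410276]
 [311.50955894  86.5651528 ]]
-0.06 [[203.07528468  88.75625172]] low end z 163.44919895187235 171.1650582602271
-0.03 [[202.13424264  87.64855063]] low end z 166.18333762133327 169.94309071581338
0.03 [[200.16555612  85.81082973]] low end z 171.77097023793226 167.61192360614183
0.06 [[199.13719708  85.09706   ]] low end z 174.61943569286933 166.50482193393358
shift in current tool [ -7.66  -2.19 129.07] rotvec [-0.0011 -0.0015  0.001 ] shift in goal tool [ -7.47  -2.32 129.08]
```

```bash
python3 -m jog '[[-1,-0.3,10,0,0,0],[-1.5,-0.5,20,0,0,0],[-1.5,-0.5,25,0,0,0],[-1.5,-0.5,25,0,0,0],[-1,-0.5,20,0,0,0],[-1,0,15,0,0,0],[0,0,9,0,0,0],[0,0,5,0,0,0],[0,0,0,0,0,0],[0,0,0,0,0,0],[0,0,0,0,0,0]]'
python3 - <<'E'
from h import *
P,G=tool_for([483,-212,6],-.03);delta(P,G);print(bot.get_obs()["contact_force"],bot.get_obs()["moment"],"down in tool",G.T@[0,0,-1])
E
```

```text
time: 15.0
tool_pos: [501.5, -213.5, 64.5]
tcp_rot: [-3.139, -0.144, 3.111]
contact_force: [-0.9, 1.1, -1.4]
grip_width: 52.6
finger_force: 30.0
shift in current tool [-4.77  1.1  34.49] rotvec [-0.0017 -0.0001 -0.0002] shift in goal tool [-4.77  1.04 34.5 ]
[-0.87106228  1.10246627 -1.36786666] [ 0.05966052 -0.17443298 -0.00060992] down in tool [-1.43105730e-01  7.90226764e-04  9.89707091e-01]
```

Descend 26 mm, then creep with force checks.

```bash
python3 -m jog '[[-0.9,0,6,0,0,0],[-0.9,0,6,0,0,0],[-0.8,0,5,0,0,0],[-0.6,0,4,0,0,0],[-0.4,0,3,0,0,0],[-0.3,0,2,0,0,0],[0,0,0,0,0,0],[0,0,0,0,0,0]]'
python3 -m jog '[[-0.15,0,1,0,0,0],[-0.15,0,1,0,0,0],[-0.15,0,1,0,0,0],[-0.15,0,1,0,0,0],[0,0,0,0,0,0],[0,0,0,0,0,0]]'
```

```text
time: 15.8
tool_pos: [501.2, -213.3, 37.5]
tcp_rot: [-3.14, -0.145, 3.111]
contact_force: [-0.1, -0.3, -2.5]
grip_width: 52.7
finger_force: 30.0
time: 16.4
tool_pos: [501.1, -213.3, 33.4]
tcp_rot: [-3.14, -0.145, 3.111]
contact_force: [0.6, 0.9, -2.8]
grip_width: 52.2
finger_force: 30.0
```

```bash
python3 -m jog '[[-0.15,0,1,0,0,0],[-0.15,0,1,0,0,0],[-0.1,0,0.7,0,0,0],[0,0,0,0,0,0],[0,0,0,0,0,0]]'
python3 -m jog '[[-0.15,0,1,0,0,0],[-0.1,0,0.6,0,0,0],[0,0,0,0,0,0],[0,0,0,0,0,0]]'
```

```text
time: 16.9
tool_pos: [501.2, -213.3, 30.7]
tcp_rot: [-3.14, -0.145, 3.111]
contact_force: [0.0, 0.0, -1.4]
grip_width: 52.1
finger_force: 30.0
time: 17.3
tool_pos: [501.2, -213.3, 30.5]
tcp_rot: [-3.14, -0.145, 3.111]
contact_force: [-2.4, 1.6, 9.6]
grip_width: 52.3
finger_force: 30.1
```

```bash
python3 -m jog '[[0.1,0,-0.7,0,0,0],[0,0,0,0,0,0],[0,0,0,0,0,0]]'
python3 -m jog '[[0,0,0,0,0,0],[0,0,0,0,0,0],[0,0,0,0,0,0],[0,0,0,0,0,0],[0,0,0,0,0,0],[0,0,0,0,0,0],[0,0,0,0,0,0],[0,0,0,0,0,0]]' 100
```

```text
time: 17.6
tool_pos: [501.2, -213.3, 30.5]
tcp_rot: [-3.14, -0.145, 3.111]
contact_force: [-2.1, 1.4, 7.7]
grip_width: 52.5
finger_force: 30.1
time: 18.4
tool_pos: [501.2, -213.2, 29.7]
tcp_rot: [-3.14, -0.145, 3.111]
contact_force: [0.1, -0.5, -0.1]
grip_width: 91.8
finger_force: 0.0
```

Released; retreat along the tool axis and check.

```bash
python3 -m jog '[[0.4,0,-4,0,0,0],[0.9,0,-8,0,0,0],[2,0,-16,0,0,0],[3,0,-20,0,0,0],[0,0,-30,0,0,0],[0,0,-35,0,0,0],[0,0,-35,0,0,0],[0,0,-30,0,0,0],[0,0,0,0,0,0],[0,0,0,0,0,0],[0,0,0,0,0,0]]'
python3 -m jog '[[-20,0,0,0,0,0],[-20,0,0,0,0,0],[0,0,0,0,0,0],[0,0,0,0,0,0],[0,0,0,0,0,0]]'
python3 - <<'E'
from h import *
im=bot.capture("wrist").copy();cv2.imwrite("pics/w8.png",im[:,:,::-1])
E
```

```text
time: 19.5
tool_pos: [520.0, -213.2, 205.9]
tcp_rot: [-3.141, -0.147, 3.111]
contact_force: [0.2, -0.1, -0.4]
grip_width: 91.8
finger_force: 0.0
time: 20.0
tool_pos: [559.3, -214.7, 200.5]
tcp_rot: [-3.14, -0.147, 3.111]
contact_force: [-0.4, -0.3, 1.0]
grip_width: 91.5
finger_force: 0.0
```

View pics/w8.png

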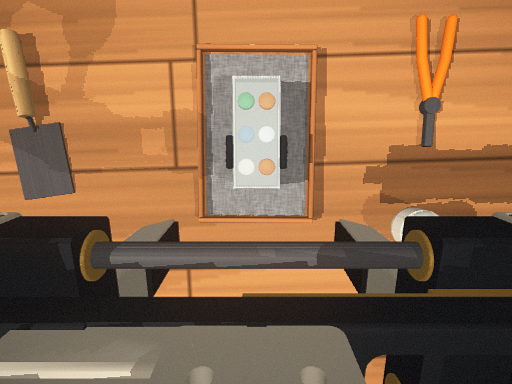

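The picture shows the cassette centred in the tray, around pixel (257,132). It lies lengthwise with the lid up, both black buttons are out (columns 229 and 284), and the gripper is clear.

```bash
python3 -c "
from plant import bot
print(bot.close_job())"
```

```text
the job is handed in; nothing more can be done
None
```

The cassette came off the stand with both buttons squeezed in and now lies flat, lid up and lengthwise in the tray, buttons out and gripper clear. I touched none of the other things, and handed the job in at about 20 s; no verdict was returned.

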